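Sort the kiln furniture off the glazing table

ROBOT

A 6-joint arm with a two-finger parallel gripper is mounted at the origin on the work surface. World frame = base frame: x ahead of the robot, y to its left, z up, the work surface at z = 0. Lengths are in m, angles in degrees, forces in N, time in s.
With the tool pointing down it reaches from about 0.4 to 0.825 m from the base axis. Payload 7 kg.
Tool frame: the origin (TCP) lies on the front face of the gripper's body, between the roots of the fingers; the fingertips stand 66 mm ahead of it and the grasp point (between the pads) lies 47 mm ahead of it; z points along the fingers, y is the line along which they close (so a half turn about z gives the same grasp; the last joint's range is limited). The gripper opens to 88 mm and grips with 3 to 60 N. Pads are 19 mm wide; open, the fingers measure 130 mm over their backs; the gripper's body (78 mm by 193 mm) begins 47 mm behind the grasp point.
Start: joints at [90.189, 20.546, 0.682, 0, -70.136, -16.507], TCP at [0.19, 0.648, 0.292] pointing down, gripper open.
Joint ranges: [-176.03, 176.03], [-82.01, 121.73], [-58.28, 71.71], [-173.87, 95.51], [-174.79, -0.11], [-173.66, 173.66]. Speed limits (degrees/s): [136.94, 136.94, 172.46, 180, 180, 180].

INTERFACE

Orientations are given as [roll, pitch, yaw] about the fixed x, y, z axes, in that order (R = Rz(yaw) Ry(pitch) Rx(roll)).
In Python, from plant import ctrl gives the robot as it stands.
- The arm moves only by the tool send_rows, never from a script. Its argument "deltas" is a list of rows, each a list of 2 entries, a list of its own where there are three numbers: the shift along the tool's x, y, z each as a share of 800 mm, from -1 to 1, then the turn about the tool's z as a share of 90 degrees, from -1 to 1. A call has exactly 5 rows; each row is the pose to reach, as a shift and turn from the pose commanded when the call began, along the tool's axes at that moment; what a row does not reach only later rows make up. A row lasts 1/12 s, in which the tool goes at most 41.7 mm and 7.16 degrees, less where a joint would pass 70% of its speed; a pose out of reach is approached as far as the arm can. A call with a number of a shift or a turn outside -1 to 1 is refused whole. A call with a gripper value outside its range is refused whole. "gripper" is the opening, from 0 (shut) to 1 (fully open), set as the call begins (left out, the last holds). The fingers move at their own pace and stop on an object; the grip force is fixed at half the most. Time passes only in rows, so rows that repeat a pose let the fingers close, or fill a call up. It gives the time, the measured TCP pose, the force, the opening and the grip force at its end, in the units of the state.
- ctrl.get_obs(): the state, without advancing time (a new reading comes with each control period).
- ctrl.snapshot(name): name is "side" or "top"; returns a dict with "color" (420x560x3 uint8, red, green, blue), "vertical_fov" (degrees; the focal length in pixels is half the picture's height over the tangent of half this angle, whatever the lens; pixels are square), "cx", "cy" (the principal point, pixels), "k1" (the pictures are not rectified: a ray, as slopes to the right and down, at radius r is drawn at 1 + k1 r^2 times it, then the intrinsics apply), "rvec" (rotation vector, rad) and "tvec" (3), from world to camera coordinates, as OpenCV has them. Camera axes: x right, y down, z forward; pixel columns grow to the right and rows downward; lengths in m; the calibration is good to about 2 mm. A picture is of the moment at which its call begins. There is no depth.
- ctrl.close_job(): hands the job in; it is judged then, once.
Trained networks look in a picture, given as the dict that the camera call returned (one of the last four; its "shot" number tells which), for a name from the list of things; names that differ only in an ending like _2 or _b are one class to them, and where a whole thing is asked for, a point or a joint stands for the part that bears it (a point fixed in the world has none). Each returns a list of dicts, best first, with "conf" (0 to 1); they miss things now and then, are a little off and sometimes report something else, mostly with a low value. They report only what shows in the picture. A call takes as long as a camera call. They do not tell look-alikes from the thing itself.
- ctrl.boxes_of(picture, thing): "xy" ([column, row] as shares, 0 to 1, of the picture: columns of its width, rows of its height, amid what is visible of it).
- ctrl.cut_out(picture, thing): "pixels" (420x560 bool, what is visible of it) and "xy" ([column, row] as shares, 0 to 1, of the picture: columns of its width, rows of its height, amid what is visible of it).
The state is a dict: "clock": time; "joint_pos": joint angles; "qvel": joint speeds; "tau": joint torques, N m; "tool_pos": TCP position; "orientation": TCP orientation; "force": force on the tool from outside, world axes, zero at the start; "moment": the same for the moment, N m; "opening": finger opening in m; "gripper_force": force on a finger pad.
Only numpy, scipy, OpenCV 4.12 (cv2) and the standard library are available. Lean on these libraries where they do the work, as an engineer would, in place of code of your own. Each camera call takes 0.05 s, during which the arm holds its last target. There are 200 camera calls.

TASK

Put the kiln furniture away: stand the two tall square posts upright in the wooden crate, one in each bay, stand the two short round posts upright in the grey tray, and lay the three-armed stilt flat, cones up, in the middle of the round dish. Everything must be resting on the floor of its container. Do not shift the green glaze jar and the wooden rib that lie among them.

Things in the scene. Friction and masses are not known exactly. Their poses are not given: they have to be found in the camera images.
- square_post_1: Buff ceramic kiln post, the tall square kind: 36 x 36 mm and 90 mm tall, about 0.2 kg, standing upright, small dark hole (look only) in its top. Origin: centre of its underside; z up its length, x and y square to its side faces. One of two alike.
- square_post_2: Buff ceramic kiln post, the tall square kind: 36 x 36 mm and 90 mm tall, about 0.2 kg, standing upright, small dark hole (look only) in its top. Origin: centre of its underside; z up its length, x and y square to its side faces. One of two alike.
- round_post_1: Buff ceramic kiln post, the short round kind: 40 mm across and 45 mm tall, about 0.1 kg, standing upright, dark hole (look only) in its top. Origin: centre of its underside; z up its axis. One of two alike.
- round_post_2: Buff ceramic kiln post, the short round kind: 40 mm across and 45 mm tall, about 0.1 kg, standing upright, dark hole (look only) in its top. Origin: centre of its underside; z up its axis. One of two alike.
- stilt: Buff ceramic kiln stilt of about 40 g: a flat star of three arms at 120 degrees, each reaching 45 mm from the middle, 12 mm wide and 14 mm thick, with a small cone 9 mm tall (look only) standing on top near each arm's end, at 39 mm. It lies flat, cones up. Origin: middle of its underside; z up; x along one arm. An arm can be pinched across its width about 27 mm from the middle.
- crate: Small open wooden crate, fixed: outside 100 mm (its x) by 170 mm (its y), walls 50 mm tall and 8 mm thick, floor 8 mm thick. One 8 mm divider, as tall as the walls, splits it into two bays, each 84 (x) by 73 mm (y) inside, centred at y = +40.5 and -40.5 mm. Origin: centre of its underside; z up.
- tray: Shallow grey plastic tray, fixed: outside 118 mm (its x) by 158 mm (its y), rim 18 mm tall, walls and floor 4 mm thick. Origin: centre of its underside; z up.
- dish: Shallow round terracotta dish, fixed: 156 mm across its rim, 20 mm tall, flat floor 5 mm thick and about 120 mm across, wall sloping outward. Origin: centre of its underside; z up.
- glaze_jar: Bystander, to be left where it stands: small green glaze jar with a white cap, 38 mm across, 55 mm tall, loose, among the kiln pieces. Origin: centre of its underside.
- rib: Bystander, to be left where it lies: flat wooden pottery rib, rounded ends, 92 mm (its x) by 36 mm (its y), 8 mm thick, loose, among the kiln pieces. Origin: centre of its underside.
There are look-alikes about, which are no part of the job. Several things look just like the crate: the one meant starts farthest to the robot's right. There is more than one size of the dish; the job needs the larger.

How it is judged:
By the outcome, as a careful person would: the job done as asked, in the order asked, and still so for the second after the job is handed in, with the robot touching nothing.
It also fails if it takes over 122 s, if anything falls off the work surface, if the arm or the gripper's body presses on something with over 40 N, if the wrist force passes 120 N, or if a joint passes its speed limit or range.

## Working session

There is one attempt and no reset: what is moved stays moved. The work goes in short steps, Python scripts to look and compute and a tool call to move; the robot and the scene stay as the last step left them, time stands still between calls to the robot, and variables do not carry over. Pictures are saved under pics/ and viewed, at most 14 in all, crops included, and the job is handed in when it is done.

Besides the shell and the picture viewer there is one more tool, called after "Request:" as a command line: name --argument value ..., lists and objects as JSON in quotes. send_rows: Moves the arm, as the interface text tells. Shift numbers are shares of 800 mm and turn numbers shares of 90 degrees, none past 1 either way. Its arguments: {"type":"object","properties":{"deltas":{"type":"array","items":{"type":"array"}},"gripper":{"type":"number"}},"required":["deltas"]}

```bash
ls; mkdir -p pics; python3 - <<'E'
from plant import ctrl
import cv2
o=ctrl.get_obs();print(o['clock'],o['tool_pos'],o['orientation'],o['opening'])
for n in ("top","side"):
    s=ctrl.snapshot(n);cv2.imwrite(f"pics/{n}0.png",s["color"][:,:,::-1])
    print(n,{k:v for k,v in s.items() if k!='color'})
    for t in ("square_post_1","round_post_1","stilt","crate","tray","dish","glaze_jar","rib"):
        print(t,[(round(b["xy"][0]*560),round(b["xy"][1]*420),round(b["conf"],2)) for b in ctrl.boxes_of(s,t)])
E
```

```text
pics
0.0 [0.18954706 0.64744895 0.29123351] [ 1.79907257e+02 -7.69491862e-03 -1.63243591e+01] 0.08767369438662022
top {'vertical_fov': 54.32921399434442, 'cx': 285.9284634040739, 'cy': 216.7183559843776, 'k1': -0.013869301825316871, 'rvec': array([ 2.18098736, -2.17989921,  0.12801439]), 'tvec': array([-0.020425  ,  0.46115979,  0.85244703]), 'shot': 1}
square_post_1 [(272, 212, 0.77), (109, 249, 0.57)]
round_post_1 [(430, 247, 0.98), (111, 247, 0.72), (325, 239, 0.66)]
stilt [(178, 216, 0.97)]
crate [(180, 300, 0.85), (276, 139, 0.7)]
tray [(173, 136, 0.93)]
dish [(379, 281, 0.75), (382, 143, 0.58)]
glaze_jar [(230, 236, 0.56), (274, 139, 0.19)]
rib [(323, 240, 0.59)]
side {'vertical_fov': 43.403908646117, 'cx': 287.46827579885036, 'cy': 203.04154008309342, 'k1': -0.001217537226229733, 'rvec': array([ 2.37272273, -0.73123386,  0.23154749]), 'tvec': array([-0.38544655,  0.2356803 ,  1.13935696]), 'shot': 2}
square_post_1 [(283, 200, 0.66), (195, 134, 0.58)]
round_post_1 [(346, 333, 0.91), (333, 271, 0.88)]
stilt [(242, 159, 0.84), (400, 245, 0.53)]
crate [(341, 176, 0.9), (185, 194, 0.89)]
tray []
dish [(289, 309, 0.86), (404, 245, 0.7)]
glaze_jar []
rib [(296, 255, 0.56)]
```

View pics/top0.png

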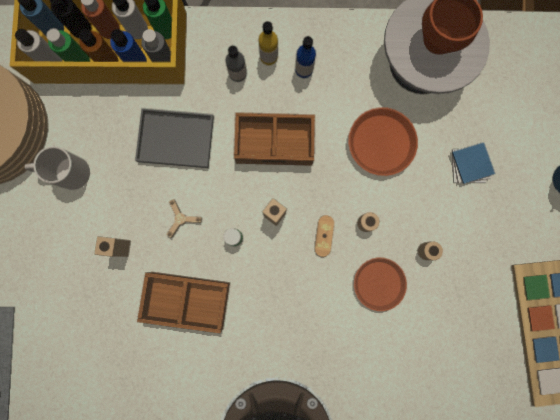

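View pics/side0.png

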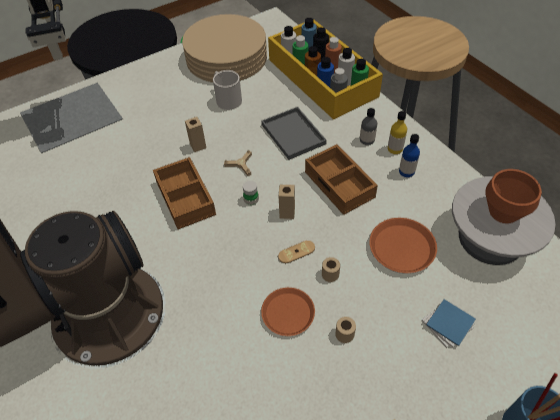

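Crate candidates in top view: (274,139) and (184,301). Top-view right is the robot's right (-y), so the one at (274,139) is meant. Dish candidates: (383,142) and (380,284); the one at (383,142) is larger. I'll fit the poses and make the confirming crop.

```bash
cat > h.py <<'E'
import numpy as np, cv2
from scipy.optimize import minimize
from plant import ctrl
def proj(s,P):
    R,_=cv2.Rodrigues(s["rvec"]); c=np.asarray(P,float)@R.T+s["tvec"]; u=c[:,:2]/c[:,2:]
    u=u*(1+s["k1"]*(u**2).sum(1,keepdims=True)); f=210/np.tan(np.radians(s["vertical_fov"]/2))
    return u*f+[s["cx"],s["cy"]]
def back(s,px,z):
    f=210/np.tan(np.radians(s["vertical_fov"]/2)); d=(np.array(px,float)-[s["cx"],s["cy"]])/f; u=d
    for _ in range(5): u=d/(1+s["k1"]*(u@u))
    R,_=cv2.Rodrigues(s["rvec"]); r=R.T@np.array([*u,1]); o=-R.T@s["tvec"]
    return (o+r*(z-o[2])/r[2])[:2]
def box(a,b,h,z0=0): return np.array([[x,y,z] for x in(-a/2,a/2) for y in(-b/2,b/2) for z in(z0,h)])
def cyl(r,h,r2=None):
    t=np.linspace(0,2*np.pi,32); return np.vstack([np.c_[q*np.cos(t),q*np.sin(t),0*t+z] for q,z in((r,0),(r2 or r,h))])
def rz(P,a): c,s=np.cos(a),np.sin(a); return np.c_[c*P[:,0]-s*P[:,1],s*P[:,0]+c*P[:,1],P[:,2]]
arm=box(.045,.012,.014)+[.0225,0,0]
M={"square_post":[box(.036,.036,.09)],"round_post":[cyl(.02,.045)],"stilt":[rz(arm,k*2*np.pi/3) for k in range(3)],
"crate":[box(.1,.17,.05)],"tray":[box(.118,.158,.018)],"dish":[cyl(.0605,.02,.078)],"glaze_jar":[cyl(.019,.055)],"rib":[box(.092,.036,.008)]}
def sil(s,parts,p,k=4):
    m=np.zeros((420*k,560*k),np.uint8)
    for P in parts:
        q=proj(s,rz(P,p[2])+[p[0],p[1],0]); h=cv2.convexHull(np.round((q*k+(k-1)/2)).astype(np.int32)); cv2.fillConvexPoly(m,h,1)
    return cv2.resize(m.astype(np.float32),(560,420),interpolation=cv2.INTER_AREA)
def fit(name,views,p0,yaws):
    best=None
    def cost(p):
        c=0
        for s,m in views:
            a=sil(s,M[name],p); c+=np.abs(a-m).sum()/m.sum()
        return c
    y0=min(yaws,key=lambda a:cost([*p0,a]))
    sx=np.array([[0,0,0],[.008,0,0],[0,.008,0],[0,0,.15]])+[*p0,y0]
    r=minimize(cost,[*p0,y0],method="Nelder-Mead",options=dict(initial_simplex=sx,xatol=1e-4,fatol=1e-4,maxiter=150))
    return r.x,r.fun
def find(name,shots,near,zmid,yaws=(0,),tol=.04):
    v=[]
    for s in shots:
        best=None
        for d in ctrl.cut_out(s,name if name not in("square_post","round_post") else name+"_1"):
            px=np.array(d["xy"])*[560,420]; w=back(s,px,zmid); e=np.hypot(*(w-near))
            if e<tol and (best is None or e<best[0]): best=(e,d["pixels"].astype(np.float32),d["conf"])
        if best: v.append((s,best[1]))
    if not v: return None
    p,c=fit(name,v,near,yaws); return p,c/len(v),len(v)
E
cat > m.py <<'E'
from h import *
t=ctrl.snapshot("top");s=ctrl.snapshot("side")
cv2.imwrite("pics/crop.png",cv2.resize(t["color"][95:345,90:450,::-1],None,fx=2.2,fy=2.2,interpolation=cv2.INTER_CUBIC))
Y=np.radians(np.arange(0,180,10))
for n,px,z in [("square_post",(274,211),.09),("square_post",(105,246),.09),("round_post",(369,221),.045),("round_post",(431,250),.045),
 ("stilt",(180,218),.014),("crate",(274,139),.05),("crate",(184,301),.05),("tray",(175,138),.018),("dish",(383,142),.02),("dish",(380,284),.02),("glaze_jar",(233,237),.055),("rib",(325,236),.008)]:
    w=back(t,px,z); r=find(n,[t,s],w,z/2,Y)
    print(n,px,w.round(4),None if r is None else (r[0][:2].round(4),round(np.degrees(r[0][2]),1),round(r[1],3),r[2]))
E
python3 m.py
```

```text
square_post (274, 211) [0.4659 0.0047] (array([0.4677, 0.0058]), np.float64(52.5), np.float64(0.101), 2)
square_post (105, 246) [0.3967 0.3337] (array([0.3963, 0.3368]), np.float64(81.9), np.float64(0.143), 2)
round_post (369, 221) [ 0.4502 -0.1935] (array([ 0.4499, -0.1939]), np.float64(43.8), np.float64(0.146), 2)
round_post (431, 250) [ 0.3897 -0.3224] (array([ 0.3879, -0.3267]), np.float64(66.3), np.float64(0.113), 2)
stilt (180, 218) [0.4589 0.2075] (array([0.4577, 0.2076]), np.float64(27.4), np.float64(0.302), 2)
crate (274, 139) [0.6233 0.0054] (array([0.63 , 0.006]), np.float64(-0.9), np.float64(0.036), 2)
crate (184, 301) [0.2868 0.1868] (array([0.2826, 0.191 ]), np.float64(172.7), np.float64(0.041), 2)
tray (175, 138) [0.634  0.2219] (array([0.636 , 0.2244]), np.float64(175.0), np.float64(0.044), 2)
dish (383, 142) [ 0.6268 -0.2337] (array([ 0.6292, -0.2327]), np.float64(168.4), np.float64(0.038), 2)
dish (380, 284) [ 0.3182 -0.2199] (array([ 0.3279, -0.2071]), np.float64(-4.3), np.float64(0.865), 2)
glaze_jar (233, 237) [0.4162 0.0887] (array([0.4166, 0.0912]), np.float64(50.5), np.float64(0.173), 2)
rib (325, 236) [ 0.4207 -0.1052] (array([ 0.42  , -0.1027]), np.float64(171.2), np.float64(0.196), 2)
```

View pics/crop.png

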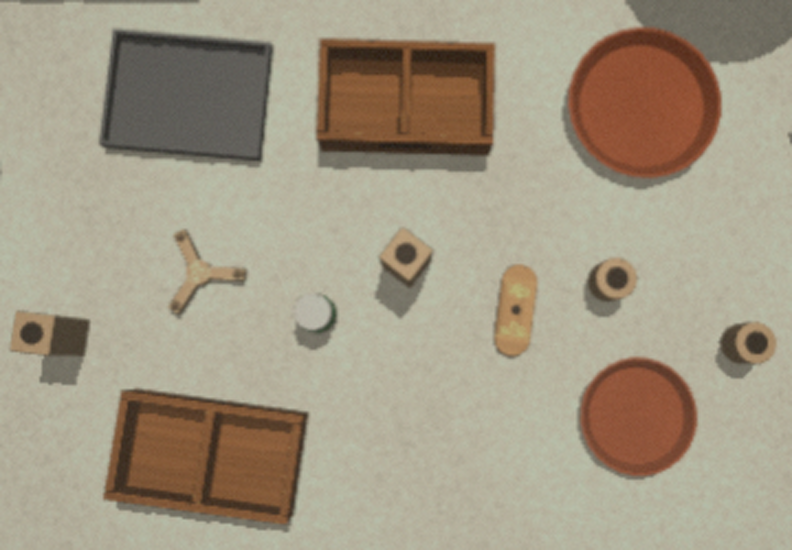

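The crop confirms it. The meant crate is at crop (406,95), top view (274,139), the rightmost of the two. The larger dish is at crop (645,103), clearly bigger than the one at (637,417). The order will be square posts, round posts, then stilt. Next is a planner helper.

```bash
cat > plan.py <<'E'
import sys,json,numpy as np
from plant import ctrl
# args: waypoints x,y,z,yaw,(mm per call)
o=ctrl.get_obs();p=np.array(o['tool_pos']);y=o['orientation'][2]
print("now",p.round(4),round(y,1),"rp",np.round(o['orientation'][:2],1),"t",round(o['clock'],1),"open",round(o['opening'],3),"j6",round(o['joint_pos'][5]))
for a in sys.argv[1:]:
    v=[float(q) for q in a.split(',')];mm=v[4] if len(v)>4 else 150
    dp=np.array(v[:3])-p;dy=v[3]-y
    n=max(1,int(np.ceil(max(np.linalg.norm(dp)*1000/mm,abs(dy)/25)-.05)))
    print("->",a)
    for i in range(n):
        c,s=np.cos(np.radians(y)),np.sin(np.radians(y));d=dp/n
        t=np.array([c*d[0]+s*d[1],s*d[0]-c*d[1],-d[2]])/.8
        print("   call end",t.round(3).tolist(),round(-dy/n/90,3)); y+=dy/n
    p=np.array(v[:3])
E
python3 plan.py 0.396,0.3355,0.2,-8.1 0.396,0.3355,0.12,-8.1,80
```

```text
now [0.1897 0.6478 0.2922] -16.3 rp [180.  -0.] t 2.2 open 0.088 j6 -17
-> 0.396,0.3355,0.2,-8.1
   call end [0.119, 0.101, 0.038] -0.03
   call end [0.114, 0.106, 0.038] -0.03
   call end [0.109, 0.112, 0.038] -0.03
-> 0.396,0.3355,0.12,-8.1,80
   call end [0.0, -0.0, 0.1] 0.0
```

Request:
send_rows --deltas '[[[0.024, 0.02, 0.008], -0.006], [[0.048, 0.04, 0.015], -0.012], [[0.071, 0.061, 0.023], -0.018], [[0.095, 0.081, 0.03], -0.024], [[0.119, 0.101, 0.038], -0.03]]' --gripper 1

```text
clock: 2.62
tool_pos: [0.2588, 0.5425, 0.2617]
orientation: [-180.0, -0.0, -13.6]
force: [1.2, 0.9, 0.1]
opening: 0.0881
gripper_force: 0.0
```

Request:
send_rows --deltas '[[[0.023, 0.021, 0.008], -0.006], [[0.046, 0.042, 0.015], -0.012], [[0.068, 0.064, 0.023], -0.018], [[0.091, 0.085, 0.03], -0.024], [[0.114, 0.106, 0.038], -0.03]]'

```text
clock: 3.03
tool_pos: [0.3275, 0.4386, 0.2315]
orientation: [-180.0, -0.0, -10.9]
force: [0.3, 0.6, -0.2]
opening: 0.0878
gripper_force: 0.0
```

Request:
send_rows --deltas '[[[0.022, 0.022, 0.008], -0.006], [[0.044, 0.045, 0.015], -0.012], [[0.065, 0.067, 0.023], -0.018], [[0.087, 0.09, 0.03], -0.024], [[0.109, 0.112, 0.038], -0.03]]'

```text
clock: 3.45
tool_pos: [0.3962, 0.3341, 0.2011]
orientation: [-180.0, -0.0, -8.2]
force: [1.3, 0.3, -0.8]
opening: 0.0879
gripper_force: 0.0
```

Request:
send_rows --deltas '[[[0, 0, 0.03], 0], [[0, 0, 0.06], 0], [[0, 0, 0.09], 0], [[0, 0, 0.101], 0], [[0, 0, 0.101], 0]]'

```text
clock: 3.87
tool_pos: [0.395, 0.334, 0.1183]
orientation: [179.8, 0.1, -8.2]
force: [-0.9, -0.6, 0.9]
opening: 0.0876
gripper_force: 0.0
```

Request:
send_rows --deltas '[[[0, 0, 0], 0], [[0, 0, 0], 0], [[0, 0, 0], 0], [[0, 0, 0], 0], [[0, 0, 0], 0]]' --gripper 0

```text
clock: 4.28
tool_pos: [0.3958, 0.3355, 0.1211]
orientation: [-179.9, -0.0, -8.2]
force: [0.7, 0.4, -0.4]
opening: 0.0598
gripper_force: 0.0
```

Request:
send_rows --deltas '[[[0, 0, 0], 0], [[0, 0, 0], 0], [[0, 0, 0], 0], [[0, 0, 0], 0], [[0, 0, 0], 0]]'

```text
clock: 4.7
tool_pos: [0.3958, 0.3353, 0.1203]
orientation: [-180.0, -0.0, -8.2]
force: [-0.8, 0.5, 1.3]
opening: 0.0359
gripper_force: 29.8
```

```bash
python3 plan.py 0.396,0.335,0.22,-8.1,90 0.63,0.0465,0.22,-0.9 0.63,0.0465,0.14,-0.9,80; python3 - <<'E'
from h import *
for n in("top","side"):
    s=ctrl.snapshot(n);cv2.imwrite(f"pics/g1{n}.png",s["color"][:,:,::-1])
E
```

```text
now [0.3958 0.3353 0.1203] -8.2 rp [-180.   -0.] t 4.7 open 0.036 j6 20
-> 0.396,0.335,0.22,-8.1,90
   call end [0.0, 0.0, -0.062] -0.001
   call end [0.0, 0.0, -0.062] -0.001
-> 0.63,0.0465,0.22,-0.9
   call end [0.113, 0.105, -0.0] -0.027
   call end [0.109, 0.11, -0.0] -0.027
   call end [0.104, 0.114, -0.0] -0.027
-> 0.63,0.0465,0.14,-0.9,80
   call end [0.0, -0.0, 0.1] -0.0
```

Request:
send_rows --deltas '[[[0, 0, -0.025], 0], [[0, 0, -0.05], 0], [[0, 0, -0.075], 0], [[0, 0, -0.1], 0], [[0, 0, -0.125], 0]]'

```text
clock: 5.22
tool_pos: [0.3952, 0.3346, 0.2206]
orientation: [179.9, 0.0, -8.2]
force: [0.5, -0.6, -2.3]
opening: 0.0363
gripper_force: 29.7
```

Request:
send_rows --deltas '[[[0.023, 0.021, 0], -0.005], [[0.045, 0.042, 0], -0.011], [[0.068, 0.063, 0], -0.016], [[0.09, 0.084, 0], -0.022], [[0.113, 0.105, 0], -0.027]]'

```text
clock: 5.63
tool_pos: [0.4731, 0.2378, 0.2197]
orientation: [180.0, 0.1, -5.8]
force: [-0.8, 0.7, -1.4]
opening: 0.0361
gripper_force: 29.8
```

Request:
send_rows --deltas '[[[0.022, 0.022, 0], -0.005], [[0.044, 0.044, 0], -0.011], [[0.065, 0.066, 0], -0.016], [[0.087, 0.088, 0], -0.022], [[0.109, 0.11, 0], -0.027]]'

```text
clock: 6.05
tool_pos: [0.5511, 0.1414, 0.2195]
orientation: [180.0, 0.1, -3.3]
force: [0.2, -0.5, -2.5]
opening: 0.0362
gripper_force: 29.8
```

Request:
send_rows --deltas '[[[0.021, 0.023, 0], -0.005], [[0.042, 0.046, 0], -0.011], [[0.062, 0.068, 0], -0.016], [[0.083, 0.091, 0], -0.022], [[0.104, 0.114, 0], -0.027]]'

```text
clock: 6.47
tool_pos: [0.6288, 0.0456, 0.2193]
orientation: [180.0, 0.1, -0.9]
force: [0.1, 0.3, -2.3]
opening: 0.0358
gripper_force: 29.8
```

```bash
python3 - <<'E'
from h import *
t=ctrl.snapshot("top");s=ctrl.snapshot("side")
a=t["color"][80:280,60:340,::-1];b=s["color"][80:280,140:420,::-1]
cv2.imwrite("pics/h1.png",cv2.resize(np.hstack([a,b]),None,fx=1.42,fy=1.42,interpolation=cv2.INTER_CUBIC))
E
python3 plan.py 0.63,0.0465,0.15,-0.9,80 0.63,0.0465,0.129,-0.9,80
```

```text
now [0.6298 0.0442 0.2189] -1.1 rp [1.799e+02 1.000e-01] t 6.6 open 0.036 j6 67
-> 0.63,0.0465,0.15,-0.9,80
   call end [0.0, -0.003, 0.086] -0.002
-> 0.63,0.0465,0.129,-0.9,80
   call end [0.0, -0.0, 0.026] -0.0
```

View pics/h1.png

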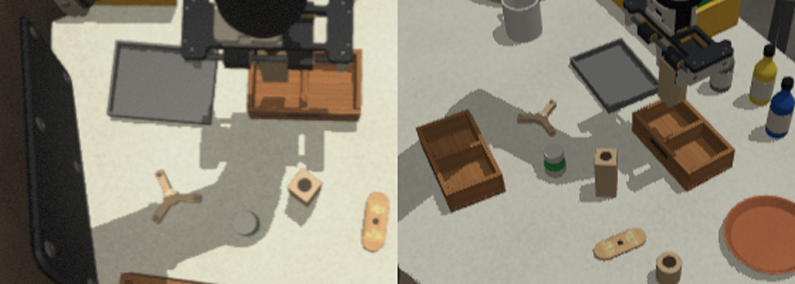

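The post hangs over the left bay (right panel about (672,85), with the bay beneath it). Lowering it now.

Request:
send_rows --deltas '[[[0, -0.003, 0.025], 0], [[0, -0.003, 0.05], 0], [[0, -0.003, 0.075], 0], [[0, -0.003, 0.095], 0], [[0, -0.003, 0.106], 0]]'

```text
clock: 6.98
tool_pos: [0.627, 0.049, 0.1325]
orientation: [179.9, 0.2, -1.0]
force: [-0.4, -0.5, -2.8]
opening: 0.036
gripper_force: 29.8
```

Request:
send_rows --deltas '[[[0, 0, 0.002], 0], [[0, 0, 0.004], 0], [[0, 0, 0.006], 0], [[0, 0, 0.006], 0], [[0, 0, 0.006], 0]]'

```text
clock: 7.4
tool_pos: [0.6291, 0.0494, 0.1314]
orientation: [-180.0, -0.1, -0.9]
force: [-0.3, -0.1, -0.9]
opening: 0.0359
gripper_force: 29.8
```

Request:
send_rows --deltas '[[[0, 0, 0.001], 0], [[0, 0, 0.002], 0], [[0, 0, 0.002], 0], [[0, 0, 0.002], 0], [[0, 0, 0.002], 0]]'

```text
clock: 7.82
tool_pos: [0.6288, 0.0491, 0.129]
orientation: [-180.0, -0.0, -0.9]
force: [0.2, 0.0, -2.5]
opening: 0.0363
gripper_force: 29.7
```

Request:
send_rows --deltas '[[[0, 0, 0.001], 0], [[0, 0, 0.001], 0], [[0, 0, 0.001], 0], [[0, 0, 0.001], 0], [[0, 0, 0.001], 0]]'

```text
clock: 8.23
tool_pos: [0.6289, 0.0492, 0.1283]
orientation: [-180.0, -0.0, -0.9]
force: [-0.3, -0.0, 0.1]
opening: 0.0358
gripper_force: 29.8
```

Request:
send_rows --deltas '[[[0, 0, 0.001], 0], [[0, 0, 0.001], 0], [[0, 0, 0.001], 0], [[0, 0, 0.001], 0], [[0, 0, 0.001], 0]]'

```text
clock: 8.65
tool_pos: [0.629, 0.0493, 0.1283]
orientation: [-180.0, -0.0, -0.9]
force: [-2.2, 1.4, 5.7]
opening: 0.0361
gripper_force: 29.8
```

Request:
send_rows --deltas '[[[0, 0, 0], 0], [[0, 0, 0], 0], [[0, 0, 0], 0], [[0, 0, 0], 0], [[0, 0, 0], 0]]' --gripper 1

```text
clock: 9.07
tool_pos: [0.6287, 0.0491, 0.1272]
orientation: [180.0, 0.0, -0.9]
force: [0.2, -0.5, 0.9]
opening: 0.0641
gripper_force: 0.0
```

Request:
send_rows --deltas '[[[0, 0, 0], 0], [[0, 0, -0.02], 0], [[0, 0, -0.05], 0], [[0, 0, -0.08], 0], [[0, 0, -0.1], 0]]'

```text
clock: 9.48
tool_pos: [0.6294, 0.0493, 0.2096]
orientation: [-180.0, -0.1, -0.9]
force: [0.8, 0.3, 0.4]
opening: 0.0874
gripper_force: 0.0
```

```bash
python3 plan.py 0.467,0.0055,0.2,-37.5 0.467,0.0055,0.12,-37.5,80; python3 - <<'E'
from h import *
t=ctrl.snapshot("top");s=ctrl.snapshot("side")
print(find("square_post",[t,s],np.array([.467,.0055]),.045,np.radians(np.arange(0,90,10))))
print(find("square_post",[s],np.array([.63,.048]),.053,[0]))
E
```

```text
now [0.6294 0.0493 0.2096] -0.9 rp [-1.8e+02 -1.0e-01] t 9.5 open 0.087 j6 67
-> 0.467,0.0055,0.2,-37.5
   call end [-0.101, 0.029, 0.006] 0.203
   call end [-0.087, 0.059, 0.006] 0.203
-> 0.467,0.0055,0.12,-37.5,80
   call end [0.0, -0.0, 0.1] -0.0
(array([0.46746349, 0.00604124, 0.93662494]), np.float64(0.08888877928256989), 2)
(array([0.63327474, 0.05758344, 0.03436356]), np.float64(0.13792334496974945), 1)
```

Request:
send_rows --deltas '[[[-0.02, 0.006, 0.001], 0.04], [[-0.04, 0.012, 0.002], 0.08], [[-0.06, 0.017, 0.004], 0.12], [[-0.08, 0.023, 0.005], 0.16], [[-0.101, 0.029, 0.006], 0.203]]'

```text
clock: 10.15
tool_pos: [0.5463, 0.0269, 0.2011]
orientation: [179.9, 0.1, -19.4]
force: [0.5, 0.6, -0.7]
opening: 0.0873
gripper_force: 0.0
```

Request:
send_rows --deltas '[[[-0.017, 0.012, 0.001], 0.04], [[-0.035, 0.024, 0.002], 0.08], [[-0.052, 0.035, 0.004], 0.12], [[-0.07, 0.047, 0.005], 0.16], [[-0.087, 0.059, 0.006], 0.2]]'

```text
clock: 10.57
tool_pos: [0.4648, 0.0051, 0.1965]
orientation: [179.9, 0.1, -37.4]
force: [-0.5, 0.5, -0.1]
opening: 0.0876
gripper_force: 0.0
```

Request:
send_rows --deltas '[[[0, 0, 0.025], 0], [[0, 0, 0.05], 0], [[0, 0, 0.075], 0], [[0, 0, 0.1], 0], [[0, 0, 0.1], 0]]'

```text
clock: 10.98
tool_pos: [0.4636, 0.0046, 0.1139]
orientation: [179.6, 0.2, -37.3]
force: [-0.1, -0.4, -0.2]
opening: 0.0879
gripper_force: 0.0
```

Request:
send_rows --deltas '[[[0, 0, 0], 0], [[0, 0, 0], 0], [[0, 0, 0], 0], [[0, 0, 0], 0], [[0, 0, 0], 0]]' --gripper 0

```text
clock: 11.4
tool_pos: [0.4668, 0.0058, 0.1186]
orientation: [-179.9, -0.0, -37.2]
force: [0.1, 0.3, 0.2]
opening: 0.0599
gripper_force: 0.0
```

Request:
send_rows --deltas '[[[0, 0, 0], 0], [[0, 0, 0], 0], [[0, 0, 0], 0], [[0, 0, 0], 0], [[0, 0, 0], 0]]'

```text
clock: 11.82
tool_pos: [0.4665, 0.0057, 0.1179]
orientation: [-180.0, -0.0, -37.2]
force: [0.7, 0.6, 0.9]
opening: 0.0358
gripper_force: 30.0
```

```bash
python3 plan.py 0.467,0.0055,0.24,-37.5,120 0.63,-0.035,0.24,-91,120 0.63,-0.035,0.14,-91,120; python3 - <<'E'
from h import *
t=ctrl.snapshot("top");s=ctrl.snapshot("side")
a=t["color"][80:280,120:400,::-1];b=s["color"][80:280,200:480,::-1]
cv2.imwrite("pics/h2.png",cv2.resize(np.hstack([a,b]),None,fx=1.42,fy=1.42,interpolation=cv2.INTER_CUBIC))
E
```

```text
now [0.4665 0.0057 0.1179] -37.2 rp [-180.   -0.] t 11.8 open 0.036 j6 28
-> 0.467,0.0055,0.24,-37.5,120
   call end [0.001, -0.0, -0.153] 0.003
-> 0.63,-0.035,0.24,-91,120
   call end [0.064, -0.028, -0.0] 0.198
   call end [0.053, -0.046, -0.0] 0.198
   call end [0.036, -0.06, -0.0] 0.198
-> 0.63,-0.035,0.14,-91,120
   call end [-0.0, 0.0, 0.125] 0.0
```

View pics/h2.png

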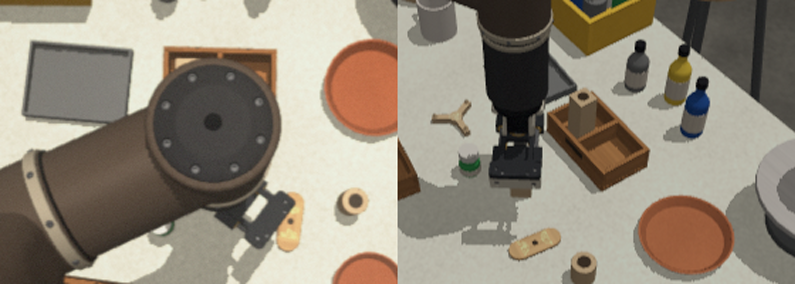

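The first post stands in the far (left) bay, right panel about (583,110), and the second is in the grip at opening 36 mm. Carrying it to the right bay.

Request:
send_rows --deltas '[[[0, 0, -0.03], 0], [[0, 0, -0.06], 0], [[0, 0, -0.09], 0], [[0, 0, -0.12], 0], [[0, 0, -0.153], 0]]'

```text
clock: 12.33
tool_pos: [0.4655, 0.0054, 0.2406]
orientation: [179.9, 0.1, -37.2]
force: [0.6, 0.1, -2.3]
opening: 0.0356
gripper_force: 30.0
```

Request:
send_rows --deltas '[[[0.013, -0.006, 0], 0.04], [[0.026, -0.011, 0], 0.08], [[0.038, -0.017, 0], 0.12], [[0.051, -0.022, 0], 0.16], [[0.064, -0.028, 0], 0.2]]'

```text
clock: 12.75
tool_pos: [0.5206, -0.0078, 0.2397]
orientation: [180.0, 0.0, -55.4]
force: [0.2, 0.6, -1.6]
opening: 0.0361
gripper_force: 30.0
```

Request:
send_rows --deltas '[[[0.011, -0.009, 0], 0.04], [[0.021, -0.018, 0], 0.08], [[0.032, -0.028, 0], 0.12], [[0.042, -0.037, 0], 0.16], [[0.053, -0.046, 0], 0.2]]'

```text
clock: 13.17
tool_pos: [0.5751, -0.0214, 0.2394]
orientation: [179.9, 0.0, -73.4]
force: [0.2, -0.4, -0.8]
opening: 0.0362
gripper_force: 30.0
```

Request:
send_rows --deltas '[[[0.007, -0.012, 0], 0.04], [[0.014, -0.024, 0], 0.08], [[0.022, -0.036, 0], 0.12], [[0.029, -0.048, 0], 0.16], [[0.036, -0.06, 0], 0.198]]'

```text
clock: 13.58
tool_pos: [0.6294, -0.0352, 0.2393]
orientation: [179.9, -0.0, -91.2]
force: [-0.0, 0.4, -1.9]
opening: 0.036
gripper_force: 30.0
```

Request:
send_rows --deltas '[[[0, 0, 0], 0], [[0, 0, 0], 0], [[0, 0, 0], 0], [[0, 0, 0], 0], [[0, 0, 0], 0]]'

```text
clock: 14.0
tool_pos: [0.6289, -0.0349, 0.2403]
orientation: [180.0, 0.0, -91.0]
force: [0.4, -0.0, -1.6]
opening: 0.0358
gripper_force: 30.0
```

```bash
python3 plan.py 0.63,-0.035,0.14,-91,120 0.63,-0.035,0.128,-91; python3 - <<'E'
from h import *
t=ctrl.snapshot("top");s=ctrl.snapshot("side")
a=t["color"][80:280,120:400,::-1];b=s["color"][80:280,200:480,::-1]
cv2.imwrite("pics/h3.png",cv2.resize(np.hstack([a,b]),None,fx=1.42,fy=1.42,interpolation=cv2.INTER_CUBIC))
E
```

```text
now [ 0.6289 -0.0349  0.2403] -91.0 rp [180.   0.] t 14.0 open 0.036 j6 -16
-> 0.63,-0.035,0.14,-91,120
   call end [0.0, -0.001, 0.125] 0.0
-> 0.63,-0.035,0.128,-91
   call end [-0.0, 0.0, 0.015] -0.0
```

View pics/h3.png

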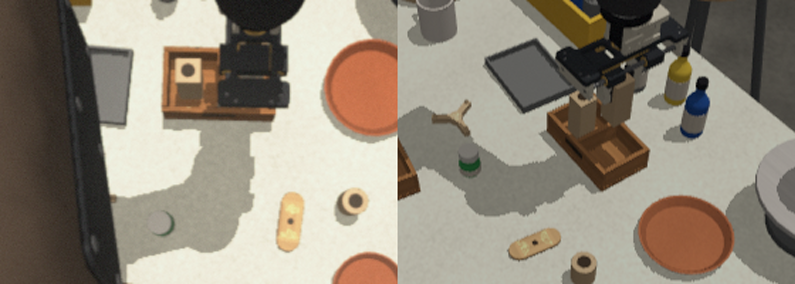

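Post 1 is over the right bay (right panel about (620,95)) and post 2 stands in the left bay at (188,70). Lowering.

Request:
send_rows --deltas '[[[0, 0, 0.03], 0], [[0, 0, 0.06], 0], [[0, 0, 0.09], 0], [[0, 0, 0.12], 0], [[0, 0, 0.137], 0]]'

```text
clock: 14.52
tool_pos: [0.628, -0.035, 0.1281]
orientation: [179.8, -0.0, -91.0]
force: [-1.0, -0.7, -2.0]
opening: 0.036
gripper_force: 30.0
```

Request:
send_rows --deltas '[[[0, 0, 0.001], 0], [[0, 0, 0.002], 0], [[0, 0, 0.003], 0], [[0, 0, 0.004], 0], [[0, 0, 0.004], 0]]'

```text
clock: 14.93
tool_pos: [0.6297, -0.0349, 0.1284]
orientation: [-179.9, 0.0, -91.0]
force: [0.4, 0.9, -1.2]
opening: 0.0359
gripper_force: 30.0
```

Request:
send_rows --deltas '[[[0, 0, 0.001], 0], [[0, 0, 0.001], 0], [[0, 0, 0.001], 0], [[0, 0, 0.001], 0], [[0, 0, 0.001], 0]]'

```text
clock: 15.35
tool_pos: [0.6294, -0.035, 0.1267]
orientation: [-180.0, 0.0, -91.0]
force: [-0.0, -0.5, -1.7]
opening: 0.0357
gripper_force: 30.0
```

Request:
send_rows --deltas '[[[0, 0, 0.001], 0], [[0, 0, 0.001], 0], [[0, 0, 0.001], 0], [[0, 0, 0.001], 0], [[0, 0, 0.001], 0]]'

```text
clock: 15.77
tool_pos: [0.6295, -0.035, 0.1259]
orientation: [-180.0, -0.0, -91.0]
force: [0.2, -0.7, 0.0]
opening: 0.036
gripper_force: 30.0
```

Request:
send_rows --deltas '[[[0, 0, 0], 0], [[0, 0, 0], 0], [[0, 0, 0], 0], [[0, 0, 0], 0], [[0, 0, 0], 0]]' --gripper 1

```text
clock: 16.18
tool_pos: [0.6294, -0.035, 0.1258]
orientation: [-180.0, 0.0, -91.0]
force: [-0.2, -0.1, 0.8]
opening: 0.0639
gripper_force: 0.0
```

Request:
send_rows --deltas '[[[0, 0, 0], 0], [[0, 0, -0.02], 0], [[0, 0, -0.05], 0], [[0, 0, -0.08], 0], [[0, 0, -0.11], 0]]'

```text
clock: 16.6
tool_pos: [0.6291, -0.0351, 0.2146]
orientation: [180.0, -0.0, -91.0]
force: [0.4, -0.4, -0.2]
opening: 0.0873
gripper_force: 0.0
```

```bash
python3 plan.py 0.45,-0.1937,0.18,-91 0.45,-0.1937,0.081,-91,100; python3 - <<'E'
from h import *
t=ctrl.snapshot("top");s=ctrl.snapshot("side")
for w in((.45,-.1937),(.388,-.325)): print(find("round_post",[t,s],np.array(w),.022,[0]))
for w in((.63,.049),(.63,-.035)): print(find("square_post",[s],np.array(w),.053,[0]))
E
```

```text
now [ 0.6291 -0.0351  0.2146] -91.0 rp [180.  -0.] t 16.6 open 0.087 j6 -16
-> 0.45,-0.1937,0.18,-91
   call end [0.101, 0.11, 0.022] -0.0
   call end [0.101, 0.11, 0.022] -0.0
-> 0.45,-0.1937,0.081,-91,100
   call end [-0.0, 0.0, 0.124] -0.0
(array([ 0.44890569, -0.19479777,  0.03734177]), np.float64(0.14558854699134827), 2)
(array([ 0.38810964, -0.32647163,  0.02939442]), np.float64(0.10770297050476074), 2)
(array([ 0.62817943,  0.0587321 , -0.696698  ]), np.float64(0.7096125483512878), 1)
(array([ 0.63132008, -0.03133763,  0.05068969]), np.float64(0.12583333253860474), 1)
```

Request:
send_rows --deltas '[[[0.02, 0.022, 0.004], 0], [[0.04, 0.044, 0.009], 0], [[0.061, 0.066, 0.013], 0], [[0.081, 0.088, 0.018], 0], [[0.101, 0.11, 0.022], 0]]' --gripper 0.75

```text
clock: 17.42
tool_pos: [0.5386, -0.1149, 0.195]
orientation: [179.9, -0.0, -91.0]
force: [-0.6, -0.4, 0.3]
opening: 0.0666
gripper_force: 0.0
```

Request:
send_rows --deltas '[[[0.02, 0.022, 0.004], 0], [[0.04, 0.044, 0.009], 0], [[0.061, 0.066, 0.013], 0], [[0.081, 0.088, 0.018], 0], [[0.101, 0.11, 0.022], 0]]'

```text
clock: 17.83
tool_pos: [0.4491, -0.1941, 0.1777]
orientation: [179.9, 0.0, -91.0]
force: [0.0, 0.2, -1.0]
opening: 0.0656
gripper_force: 0.0
```

Request:
send_rows --deltas '[[[0, 0, 0.02], 0], [[0, 0, 0.05], 0], [[0, 0, 0.08], 0], [[0, 0, 0.11], 0], [[0, 0, 0.122], 0]]'

```text
clock: 18.25
tool_pos: [0.4485, -0.1934, 0.0779]
orientation: [179.7, 0.0, -91.1]
force: [-0.9, 0.0, -0.4]
opening: 0.0659
gripper_force: 0.0
```

Request:
send_rows --deltas '[[[0, 0, 0], 0], [[0, 0, 0], 0], [[0, 0, 0], 0], [[0, 0, 0], 0], [[0, 0, 0], 0]]' --gripper 0

```text
clock: 18.67
tool_pos: [0.4512, -0.1935, 0.0821]
orientation: [-179.9, -0.0, -91.0]
force: [-0.1, 0.7, 3.2]
opening: 0.0396
gripper_force: 30.0
```

Request:
send_rows --deltas '[[[0, 0, 0], 0], [[0, 0, 0], 0], [[0, 0, 0], 0], [[0, 0, 0], 0], [[0, 0, 0], 0]]'

```text
clock: 19.08
tool_pos: [0.4512, -0.1935, 0.0821]
orientation: [-179.9, -0.0, -91.0]
force: [-1.3, 1.2, 7.0]
opening: 0.0393
gripper_force: 30.0
```

```bash
python3 plan.py 0.45,-0.1937,0.2,-91,120 0.45,0.13,0.2,-91,165 0.636,0.188,0.2,-95,165 0.636,0.188,0.1,-95,120;python3 - <<'E'
from h import *
t=ctrl.snapshot("top");s=ctrl.snapshot("side")
a=t["color"][100:300,230:510,::-1];b=s["color"][140:340,200:480,::-1]
cv2.imwrite("pics/h4.png",cv2.resize(np.hstack([a,b]),None,fx=1.42,fy=1.42,interpolation=cv2.INTER_CUBIC))
E
```

```text
now [ 0.4512 -0.1935  0.0821] -91.0 rp [-179.9   -0. ] t 19.1 open 0.039 j6 -1
-> 0.45,-0.1937,0.2,-91,120
   call end [0.0, 0.002, -0.147] 0.0
-> 0.45,0.13,0.2,-91,165
   call end [-0.202, 0.004, -0.0] -0.0
   call end [-0.202, 0.004, -0.0] -0.0
-> 0.636,0.188,0.2,-95,165
   call end [-0.038, -0.116, -0.0] 0.022
   call end [-0.042, -0.114, -0.0] 0.022
-> 0.636,0.188,0.1,-95,120
   call end [-0.0, 0.0, 0.125] -0.0
```

View pics/h4.png

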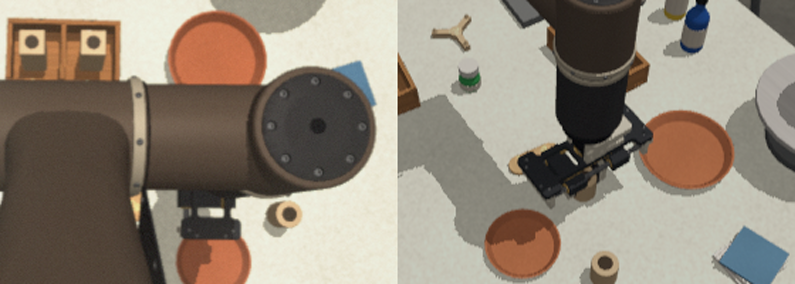

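Both square posts are in the crate bays (left panel (32,42) and (93,42)) and the round post is gripped (opening 39 mm). Carrying it to the tray.

Request:
send_rows --deltas '[[[0, 0, -0.03], 0], [[0, 0, -0.06], 0], [[0, 0, -0.09], 0], [[0, 0, -0.12], 0], [[0, 0, -0.147], 0]]'

```text
clock: 19.6
tool_pos: [0.4504, -0.1934, 0.2005]
orientation: [-179.9, 0.0, -91.0]
force: [0.2, 0.3, -0.9]
opening: 0.0396
gripper_force: 30.0
```

Request:
send_rows --deltas '[[[-0.04, 0.001, 0], 0], [[-0.08, 0.002, 0], 0], [[-0.12, 0.002, 0], 0], [[-0.16, 0.003, 0], 0], [[-0.202, 0.004, 0], 0]]'

```text
clock: 20.02
tool_pos: [0.4498, -0.0306, 0.1991]
orientation: [-179.9, 0.0, -91.1]
force: [1.2, -0.0, -1.3]
opening: 0.0394
gripper_force: 30.0
```

Request:
send_rows --deltas '[[[-0.04, 0.001, 0], 0], [[-0.08, 0.002, 0], 0], [[-0.12, 0.002, 0], 0], [[-0.16, 0.003, 0], 0], [[-0.202, 0.004, 0], 0]]'

```text
clock: 20.43
tool_pos: [0.4493, 0.1313, 0.1991]
orientation: [-180.0, 0.0, -91.0]
force: [0.5, -0.1, -1.5]
opening: 0.0394
gripper_force: 30.0
```

Request:
send_rows --deltas '[[[-0.008, -0.023, 0], 0.004], [[-0.015, -0.046, 0], 0.009], [[-0.023, -0.07, 0], 0.013], [[-0.03, -0.093, 0], 0.018], [[-0.038, -0.116, 0], 0.022]]'

```text
clock: 20.85
tool_pos: [0.5438, 0.1589, 0.1988]
orientation: [-180.0, 0.0, -93.0]
force: [-0.3, 0.9, 0.2]
opening: 0.0396
gripper_force: 30.0
```

Request:
send_rows --deltas '[[[-0.008, -0.023, 0], 0.004], [[-0.017, -0.046, 0], 0.009], [[-0.025, -0.068, 0], 0.013], [[-0.034, -0.091, 0], 0.018], [[-0.042, -0.112, 0], 0.022]]'

```text
clock: 21.27
tool_pos: [0.6353, 0.1876, 0.1987]
orientation: [180.0, 0.0, -95.0]
force: [-0.9, -0.2, 0.4]
opening: 0.0394
gripper_force: 30.0
```

Request:
send_rows --deltas '[[[0, 0, 0], 0], [[0, 0, 0], 0], [[0, 0, 0], 0], [[0, 0, 0], 0], [[0, 0, 0], 0]]'

```text
clock: 21.68
tool_pos: [0.6338, 0.1873, 0.199]
orientation: [-180.0, 0.0, -95.0]
force: [-0.9, -0.0, -0.3]
opening: 0.0396
gripper_force: 30.0
```

```bash
python3 plan.py 0.633,0.188,0.09,-95,120;python3 - <<'E'
from h import *
t=ctrl.snapshot("top");s=ctrl.snapshot("side")
a=t["color"][70:270,100:380,::-1];b=s["color"][60:260,180:460,::-1]
cv2.imwrite("pics/h5.png",cv2.resize(np.hstack([a,b]),None,fx=1.42,fy=1.42,interpolation=cv2.INTER_CUBIC))
E
```

```text
now [0.6338 0.1873 0.199 ] -95.0 rp [-180.    0.] t 21.7 open 0.04 j6 -38
-> 0.633,0.188,0.09,-95,120
   call end [-0.001, 0.001, 0.136] 0.0
```

View pics/h5.png

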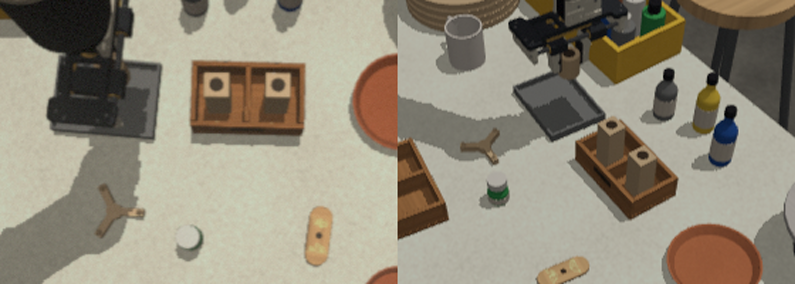

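Both square posts are upright in their bays ((217,88) and (278,87)), and the round post is over the tray (right panel (570,62)). Lowering.

Request:
send_rows --deltas '[[[0, 0, 0.03], 0], [[0, 0, 0.06], 0], [[0, 0, 0.09], 0], [[0, 0, 0.12], 0], [[0, 0, 0.137], 0]]'

```text
clock: 22.2
tool_pos: [0.6331, 0.1869, 0.0865]
orientation: [179.9, -0.1, -95.0]
force: [-0.0, -0.2, -1.1]
opening: 0.0394
gripper_force: 30.0
```

Request:
send_rows --deltas '[[[0, 0, 0.001], 0], [[0, 0, 0.002], 0], [[0, 0, 0.002], 0], [[0, 0, 0.002], 0], [[0, 0, 0.002], 0]]'

```text
clock: 22.62
tool_pos: [0.6348, 0.1877, 0.0884]
orientation: [-179.9, 0.1, -95.0]
force: [-0.6, 0.1, -0.7]
opening: 0.039
gripper_force: 30.0
```

Request:
send_rows --deltas '[[[0, 0, 0.001], 0], [[0, 0, 0.001], 0], [[0, 0, 0.001], 0], [[0, 0, 0.001], 0], [[0, 0, 0.001], 0]]'

```text
clock: 23.03
tool_pos: [0.6344, 0.1874, 0.0866]
orientation: [180.0, -0.0, -95.0]
force: [-0.6, -0.1, -0.3]
opening: 0.0396
gripper_force: 30.0
```

Request:
send_rows --deltas '[[[0, 0, 0.001], 0], [[0, 0, 0.001], 0], [[0, 0, 0.001], 0], [[0, 0, 0.001], 0], [[0, 0, 0.001], 0]]'

```text
clock: 23.45
tool_pos: [0.6344, 0.1874, 0.0857]
orientation: [180.0, -0.0, -95.0]
force: [0.7, -0.1, -0.8]
opening: 0.0395
gripper_force: 30.0
```

Request:
send_rows --deltas '[[[0, 0, 0], 0], [[0, 0, 0], 0], [[0, 0, 0], 0], [[0, 0, 0], 0], [[0, 0, 0], 0]]' --gripper 0.68

```text
clock: 23.87
tool_pos: [0.6344, 0.1874, 0.0858]
orientation: [-180.0, 0.0, -95.0]
force: [-0.8, -0.3, 0.2]
opening: 0.0589
gripper_force: 0.0
```

Request:
send_rows --deltas '[[[0, 0, 0], 0], [[0, 0, -0.03], 0], [[0, 0, -0.06], 0], [[0, 0, -0.1], 0], [[0, 0, -0.14], 0]]'

```text
clock: 24.28
tool_pos: [0.634, 0.1872, 0.1984]
orientation: [179.9, -0.1, -95.0]
force: [0.7, 0.5, 0.6]
opening: 0.0594
gripper_force: 0.0
```

```bash
python3 plan.py 0.45,0.12,0.2,-91,165 0.45,-0.19,0.2,-91,165 0.388,-0.3265,0.18,-91 0.388,-0.3265,0.081,-91,100
```

```text
now [0.634  0.1872 0.1984] -95.0 rp [ 1.799e+02 -1.000e-01] t 24.3 open 0.059 j6 -38
-> 0.45,0.12,0.2,-91,165
   call end [0.052, 0.111, -0.001] -0.022
   call end [0.048, 0.113, -0.001] -0.022
-> 0.45,-0.19,0.2,-91,165
   call end [0.194, -0.003, -0.0] -0.0
   call end [0.194, -0.003, -0.0] -0.0
-> 0.388,-0.3265,0.18,-91
   call end [0.172, 0.075, 0.025] -0.0
-> 0.388,-0.3265,0.081,-91,100
   call end [-0.0, 0.0, 0.124] -0.0
```

Request:
send_rows --deltas '[[[0.01, 0.022, 0], -0.004], [[0.021, 0.044, 0], -0.009], [[0.031, 0.067, 0], -0.013], [[0.042, 0.089, 0], -0.018], [[0.052, 0.111, 0], -0.022]]' --gripper 0.75

```text
clock: 24.7
tool_pos: [0.5414, 0.1532, 0.1979]
orientation: [-180.0, 0.0, -93.0]
force: [0.3, 0.4, -0.1]
opening: 0.0658
gripper_force: 0.0
```

Request:
send_rows --deltas '[[[0.01, 0.023, 0], -0.004], [[0.019, 0.045, 0], -0.009], [[0.029, 0.068, 0], -0.013], [[0.038, 0.09, 0], -0.018], [[0.048, 0.113, 0], -0.022]]'

```text
clock: 25.12
tool_pos: [0.4493, 0.1197, 0.1978]
orientation: [-180.0, 0.0, -91.0]
force: [0.0, 0.2, 0.4]
opening: 0.0658
gripper_force: 0.0
```

Request:
send_rows --deltas '[[[0.039, -0.001, 0], 0], [[0.078, -0.001, 0], 0], [[0.116, -0.002, 0], 0], [[0.155, -0.002, 0], 0], [[0.194, -0.003, 0], 0]]'

```text
clock: 25.53
tool_pos: [0.4493, -0.0364, 0.1982]
orientation: [-179.9, 0.0, -91.0]
force: [0.3, 0.1, 0.9]
opening: 0.0656
gripper_force: 0.0
```

Request:
send_rows --deltas '[[[0.039, -0.001, 0], 0], [[0.078, -0.001, 0], 0], [[0.116, -0.002, 0], 0], [[0.155, -0.002, 0], 0], [[0.194, -0.003, 0], 0]]'

```text
clock: 25.95
tool_pos: [0.449, -0.1919, 0.1981]
orientation: [-180.0, 0.0, -91.0]
force: [0.8, -0.8, 0.1]
opening: 0.0655
gripper_force: 0.0
```

Request:
send_rows --deltas '[[[0.034, 0.015, 0.005], 0], [[0.069, 0.03, 0.01], 0], [[0.103, 0.045, 0.015], 0], [[0.138, 0.06, 0.02], 0], [[0.172, 0.075, 0.025], 0]]'

```text
clock: 26.37
tool_pos: [0.3861, -0.3282, 0.1778]
orientation: [-180.0, -0.0, -91.0]
force: [0.6, 0.2, -0.5]
opening: 0.0659
gripper_force: 0.0
```

Request:
send_rows --deltas '[[[0, 0, 0], 0], [[0, 0, 0], 0], [[0, 0, 0], 0], [[0, 0, 0], 0], [[0, 0, 0], 0]]'

```text
clock: 26.78
tool_pos: [0.3875, -0.3262, 0.1781]
orientation: [-180.0, -0.0, -90.9]
force: [-0.4, -0.4, -0.3]
opening: 0.0655
gripper_force: 0.0
```

```bash
python3 plan.py 0.388,-0.3265,0.081,-91,100;python3 - <<'E'
from h import *
t=ctrl.snapshot("top");s=ctrl.snapshot("side")
print(find("round_post",[s],np.array((.388,-.326)),.022,[0]))
print(find("round_post",[t,s],np.array((.634,.187)),.026,[0]))
for n,w,z in(("glaze_jar",(.4166,.0912),.027),("rib",(.42,-.1027),.004)): print(n,find(n,[t,s],np.array(w),z,np.radians([0,170])))
E
```

```text
now [ 0.3875 -0.3262  0.1781] -90.9 rp [-180.   -0.] t 26.8 open 0.066 j6 17
-> 0.388,-0.3265,0.081,-91,100
   call end [0.0, -0.001, 0.121] 0.001
(array([ 0.38578162, -0.32812973,  0.06877124]), np.float64(0.12808097898960114), 1)
(array([0.63267046, 0.18642502, 0.04620648]), np.float64(0.4860767424106598), 1)
glaze_jar (array([0.41728844, 0.09160351, 0.12179415]), np.float64(0.12973745167255402), 2)
rib (array([ 0.42084594, -0.10275674,  3.04051746]), np.float64(0.17362411320209503), 2)
```

Request:
send_rows --deltas '[[[0, 0, 0.03], 0], [[0, 0, 0.06], 0], [[0, 0, 0.09], 0], [[0, 0, 0.115], 0], [[0, 0, 0.12], 0]]'

```text
clock: 27.65
tool_pos: [0.3852, -0.3262, 0.0788]
orientation: [179.7, 0.1, -91.1]
force: [-0.6, -0.0, -0.6]
opening: 0.0659
gripper_force: 0.0
```

Request:
send_rows --deltas '[[[0, 0, 0], 0], [[0, 0, 0], 0], [[0, 0, 0], 0], [[0, 0, 0], 0], [[0, 0, 0], 0]]' --gripper 0

```text
clock: 28.07
tool_pos: [0.3878, -0.3272, 0.083]
orientation: [-179.9, -0.1, -91.0]
force: [0.3, 0.5, 3.2]
opening: 0.0392
gripper_force: 30.0
```

Request:
send_rows --deltas '[[[0, 0, 0], 0], [[0, 0, 0], 0], [[0, 0, 0], 0], [[0, 0, 0], 0], [[0, 0, 0], 0]]'

```text
clock: 28.48
tool_pos: [0.3878, -0.3272, 0.083]
orientation: [-179.9, -0.1, -91.0]
force: [-1.0, 1.0, 6.5]
opening: 0.0395
gripper_force: 30.0
```

```bash
python3 plan.py 0.388,-0.3265,0.2,-91,120 0.45,-0.19,0.2,-91,165 0.45,0.15,0.2,-91,170 0.64,0.26,0.2,-95,165 0.64,0.26,0.09,-95,120
```

```text
now [ 0.3878 -0.3272  0.083 ] -91.0 rp [-1.799e+02 -1.000e-01] t 28.5 open 0.04 j6 17
-> 0.388,-0.3265,0.2,-91,120
   call end [-0.001, -0.0, -0.146] 0.0
-> 0.45,-0.19,0.2,-91,165
   call end [-0.172, -0.075, -0.0] -0.0
-> 0.45,0.15,0.2,-91,170
   call end [-0.212, 0.004, -0.0] -0.0
   call end [-0.212, 0.004, -0.0] -0.0
-> 0.64,0.26,0.2,-95,165
   call end [-0.071, -0.118, -0.0] 0.022
   call end [-0.075, -0.115, -0.0] 0.022
-> 0.64,0.26,0.09,-95,120
   call end [-0.0, 0.0, 0.138] -0.0
```

Request:
send_rows --deltas '[[[0, 0, -0.03], 0], [[0, 0, -0.06], 0], [[0, 0, -0.09], 0], [[0, 0, -0.12], 0], [[0, 0, -0.146], 0]]'

```text
clock: 28.9
tool_pos: [0.3868, -0.3268, 0.2005]
orientation: [-179.9, -0.0, -91.0]
force: [0.8, 0.3, -1.1]
opening: 0.0396
gripper_force: 30.0
```

Request:
send_rows --deltas '[[[-0.034, -0.015, 0], 0], [[-0.069, -0.03, 0], 0], [[-0.103, -0.045, 0], 0], [[-0.138, -0.06, 0], 0], [[-0.172, -0.075, 0], 0]]'

```text
clock: 29.32
tool_pos: [0.4494, -0.189, 0.199]
orientation: [-180.0, 0.0, -91.0]
force: [0.8, -0.5, -1.0]
opening: 0.0397
gripper_force: 30.0
```

Request:
send_rows --deltas '[[[-0.042, 0.001, 0], 0], [[-0.085, 0.002, 0], 0], [[-0.127, 0.002, 0], 0], [[-0.17, 0.003, 0], 0], [[-0.212, 0.004, 0], 0]]'

```text
clock: 29.73
tool_pos: [0.4486, -0.0192, 0.1989]
orientation: [-180.0, 0.0, -91.0]
force: [0.4, 0.6, -1.1]
opening: 0.0394
gripper_force: 30.0
```

Request:
send_rows --deltas '[[[-0.042, 0.001, 0], 0], [[-0.085, 0.002, 0], 0], [[-0.127, 0.002, 0], 0], [[-0.17, 0.003, 0], 0], [[-0.212, 0.004, 0], 0]]'

```text
clock: 30.15
tool_pos: [0.4484, 0.1505, 0.199]
orientation: [-180.0, 0.0, -91.0]
force: [0.9, -0.8, -1.4]
opening: 0.0397
gripper_force: 30.0
```

Request:
send_rows --deltas '[[[-0.014, -0.024, 0], 0.004], [[-0.028, -0.047, 0], 0.009], [[-0.043, -0.071, 0], 0.013], [[-0.057, -0.094, 0], 0.018], [[-0.071, -0.118, 0], 0.022]]'

```text
clock: 30.57
tool_pos: [0.5448, 0.2046, 0.1987]
orientation: [180.0, 0.0, -93.0]
force: [-0.1, -1.0, -0.5]
opening: 0.0394
gripper_force: 30.0
```

Request:
send_rows --deltas '[[[-0.015, -0.023, 0], 0.004], [[-0.03, -0.046, 0], 0.009], [[-0.045, -0.069, 0], 0.013], [[-0.06, -0.092, 0], 0.018], [[-0.075, -0.115, 0], 0.022]]'

```text
clock: 30.98
tool_pos: [0.64, 0.2594, 0.1985]
orientation: [180.0, -0.0, -95.0]
force: [0.3, 0.0, -1.0]
opening: 0.0392
gripper_force: 30.0
```

Request:
send_rows --deltas '[[[0, 0, 0], 0], [[0, 0, 0], 0], [[0, 0, 0], 0], [[0, 0, 0], 0], [[0, 0, 0], 0]]'

```text
clock: 31.4
tool_pos: [0.6388, 0.2587, 0.199]
orientation: [-180.0, 0.0, -95.0]
force: [-1.1, -0.5, -1.2]
opening: 0.0392
gripper_force: 30.0
```

```bash
python3 plan.py 0.64,0.26,0.09,-95,120
```

```text
now [0.6388 0.2587 0.199 ] -95.0 rp [-180.    0.] t 31.4 open 0.039 j6 -43
-> 0.64,0.26,0.09,-95,120
   call end [-0.002, -0.001, 0.136] 0.0
```

Request:
send_rows --deltas '[[[0, 0, 0.03], 0], [[0, 0, 0.06], 0], [[0, 0, 0.09], 0], [[0, 0, 0.12], 0], [[0, 0, 0.136], 0]]'

```text
clock: 31.82
tool_pos: [0.6379, 0.2582, 0.0874]
orientation: [179.9, -0.1, -95.0]
force: [-0.4, -0.3, -1.3]
opening: 0.0394
gripper_force: 30.0
```

Request:
send_rows --deltas '[[[0, 0, 0.001], 0], [[0, 0, 0.002], 0], [[0, 0, 0.003], 0], [[0, 0, 0.003], 0], [[0, 0, 0.003], 0]]'

```text
clock: 32.23
tool_pos: [0.6397, 0.2594, 0.0884]
orientation: [-179.9, 0.1, -95.0]
force: [-0.6, 0.3, -0.6]
opening: 0.0394
gripper_force: 30.0
```

Request:
send_rows --deltas '[[[0, 0, 0.001], 0], [[0, 0, 0.001], 0], [[0, 0, 0.001], 0], [[0, 0, 0.001], 0], [[0, 0, 0.001], 0]]'

```text
clock: 32.65
tool_pos: [0.6394, 0.2591, 0.0866]
orientation: [-180.0, -0.0, -95.0]
force: [0.2, 0.1, -0.9]
opening: 0.0392
gripper_force: 30.0
```

Request:
send_rows --deltas '[[[0, 0, 0.001], 0], [[0, 0, 0.001], 0], [[0, 0, 0.001], 0], [[0, 0, 0.001], 0], [[0, 0, 0.001], 0]]'

```text
clock: 33.07
tool_pos: [0.6394, 0.2592, 0.086]
orientation: [-180.0, 0.0, -95.0]
force: [-1.1, 0.7, 2.4]
opening: 0.0398
gripper_force: 30.0
```

Request:
send_rows --deltas '[[[0, 0, 0], 0], [[0, 0, 0], 0], [[0, 0, 0], 0], [[0, 0, 0], 0], [[0, 0, 0], 0]]' --gripper 0.68

```text
clock: 33.48
tool_pos: [0.6393, 0.2591, 0.0856]
orientation: [180.0, -0.0, -95.0]
force: [0.1, -0.4, -0.0]
opening: 0.0588
gripper_force: 0.0
```

Request:
send_rows --deltas '[[[0, 0, 0], 0], [[0, 0, -0.03], 0], [[0, 0, -0.06], 0], [[0, 0, -0.1], 0], [[0, 0, -0.14], 0]]'

```text
clock: 33.9
tool_pos: [0.6389, 0.2588, 0.1983]
orientation: [179.9, -0.1, -95.0]
force: [1.2, 1.7, 0.2]
opening: 0.0601
gripper_force: 0.0
```

```bash
python3 - <<'E'
from h import *
t=ctrl.snapshot("top");s=ctrl.snapshot("side")
for v in([t],[s],[t,s]):
    r=find("stilt",v,np.array((.4577,.2076)),.01,np.radians(range(-100,20,10)));print(r and (r[0][:2].round(4),np.degrees(r[0][2]),r[1:]))
    r=find("round_post",v,np.array((.634,.187)),.026,[0]);print(r)
a=t["color"][90:290,100:380,::-1];b=s["color"][60:260,180:460,::-1]
cv2.imwrite("pics/h6.png",cv2.resize(np.hstack([a,b]),None,fx=1.42,fy=1.42,interpolation=cv2.INTER_CUBIC))
E
python3 plan.py 0.4565,0.1806,0.18,-92.6 0.4565,0.1806,0.069,-92.6,120
```

```text
(array([0.4585, 0.2069]), np.float64(-93.03492787175755), (np.float64(0.14085820317268372), 1))
(array([0.63624119, 0.18453238, 0.033601  ]), np.float64(0.11495845019817352), 1)
(array([0.4554, 0.2086]), np.float64(-93.40987316491436), (np.float64(0.1786363571882248), 1))
(array([0.6316338 , 0.18727047, 0.02269049]), np.float64(0.056681033223867416), 1)
(array([0.4578, 0.2074]), np.float64(-93.33199094427782), (np.float64(0.21407516300678253), 2))
(array([0.63362996, 0.18541655, 0.0678035 ]), np.float64(0.18131716549396515), 2)
now [0.639  0.2589 0.1965] -95.0 rp [ 1.799e+02 -1.000e-01] t 34.4 open 0.06 j6 -43
-> 0.4565,0.1806,0.18,-92.6
   call end [0.059, 0.109, 0.01] -0.013
   call end [0.056, 0.111, 0.01] -0.013
-> 0.4565,0.1806,0.069,-92.6,120
   call end [-0.0, 0.0, 0.139] -0.0
```

View pics/h6.png

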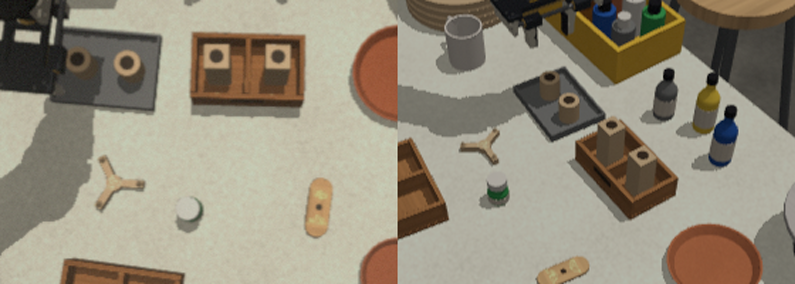

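All four posts are upright in their places: tray (80,60) and (127,64), crate (217,55) and (278,55). Next the stilt, centre at left panel (117,183), with its -y arm toward (145,183).

Request:
send_rows --deltas '[[[0.012, 0.022, 0.002], -0.003], [[0.024, 0.044, 0.004], -0.005], [[0.035, 0.065, 0.006], -0.008], [[0.047, 0.087, 0.008], -0.01], [[0.059, 0.109, 0.01], -0.01]]' --gripper 0.5

```text
clock: 34.82
tool_pos: [0.5474, 0.2191, 0.1889]
orientation: [180.0, -0.1, -94.1]
force: [-0.3, 0.2, -0.6]
opening: 0.0438
gripper_force: 0.0
```

Request:
send_rows --deltas '[[[0.011, 0.022, 0.002], -0.002], [[0.022, 0.044, 0.004], -0.004], [[0.034, 0.067, 0.006], -0.006], [[0.045, 0.089, 0.008], -0.008], [[0.056, 0.112, 0.01], -0.009]]'

```text
clock: 35.23
tool_pos: [0.4549, 0.1808, 0.1812]
orientation: [180.0, -0.0, -93.3]
force: [1.1, 0.4, 0.1]
opening: 0.0439
gripper_force: 0.0
```

Request:
send_rows --deltas '[[[0, 0, 0.02], 0], [[0, 0, 0.05], 0], [[0, 0, 0.08], 0], [[0, 0, 0.1], 0], [[0, 0, 0.11], 0]]'

```text
clock: 35.65
tool_pos: [0.4548, 0.1805, 0.0915]
orientation: [179.9, -0.1, -93.3]
force: [-0.8, 0.1, 0.5]
opening: 0.0433
gripper_force: 0.0
```

Request:
send_rows --deltas '[[[0, 0, 0.005], 0], [[0, 0, 0.01], 0], [[0, 0, 0.015], 0], [[0, 0, 0.015], 0], [[0, 0, 0.015], 0]]'

```text
clock: 36.07
tool_pos: [0.4561, 0.1815, 0.0822]
orientation: [-180.0, 0.0, -93.3]
force: [-0.1, 0.1, 0.3]
opening: 0.0439
gripper_force: 0.0
```

```bash
python3 plan.py 0.4556,0.1806,0.069,-93.3
```

```text
now [0.4561 0.1815 0.0822] -93.3 rp [-180.    0.] t 36.1 open 0.044 j6 -48
-> 0.4556,0.1806,0.069,-93.3
   call end [0.001, 0.001, 0.016] 0.0
```

Request:
send_rows --deltas '[[[0.001, 0, 0.005], 0], [[0.001, 0, 0.01], 0], [[0.001, 0, 0.014], 0], [[0.001, 0, 0.016], 0], [[0.001, 0, 0.016], 0]]'

```text
clock: 36.48
tool_pos: [0.4556, 0.1803, 0.0685]
orientation: [180.0, -0.0, -93.3]
force: [0.1, -0.1, -0.3]
opening: 0.0438
gripper_force: 0.0
```

Request:
send_rows --deltas '[[[0, 0, 0], 0], [[0, 0, 0], 0], [[0, 0, 0], 0], [[0, 0, 0], 0], [[0, 0, 0], 0]]' --gripper 0

```text
clock: 36.9
tool_pos: [0.4558, 0.1806, 0.0691]
orientation: [-180.0, 0.0, -93.3]
force: [-0.1, -1.0, 0.6]
opening: 0.0158
gripper_force: 0.0
```

Request:
send_rows --deltas '[[[0, 0, 0], 0], [[0, 0, 0], 0], [[0, 0, 0], 0], [[0, 0, 0], 0], [[0, 0, 0], 0]]'

```text
clock: 37.32
tool_pos: [0.4559, 0.1806, 0.0691]
orientation: [-180.0, 0.0, -93.3]
force: [0.6, -0.4, 2.2]
opening: 0.012
gripper_force: 30.0
```

```bash
python3 plan.py 0.4556,0.1806,0.17,-93.3,120  0.4556,-0.1,0.17,-93.3,160 0.628,-0.2597,0.17,-93.3,160 
```

```text
now [0.4559 0.1806 0.0691] -93.3 rp [-180.    0.] t 37.3 open 0.012 j6 -48
-> 0.4556,0.1806,0.17,-93.3,120
   call end [0.0, 0.0, -0.126] 0.0
-> 0.4556,-0.1,0.17,-93.3,160
   call end [0.175, -0.01, -0.0] -0.0
   call end [0.175, -0.01, -0.0] -0.0
-> 0.628,-0.2597,0.17,-93.3,160
   call end [0.093, -0.113, -0.0] -0.0
   call end [0.093, -0.113, -0.0] -0.0
```

Request:
send_rows --deltas '[[[0, 0, -0.025], 0], [[0, 0, -0.05], 0], [[0, 0, -0.075], 0], [[0, 0, -0.1], 0], [[0, 0, -0.126], 0]]'

```text
clock: 37.73
tool_pos: [0.4555, 0.1803, 0.1705]
orientation: [180.0, -0.0, -93.3]
force: [-0.1, 0.5, -0.5]
opening: 0.0118
gripper_force: 30.0
```

Request:
send_rows --deltas '[[[0.035, -0.002, 0], 0], [[0.07, -0.004, 0], 0], [[0.105, -0.006, 0], 0], [[0.14, -0.008, 0], 0], [[0.175, -0.01, 0], 0]]'

```text
clock: 38.15
tool_pos: [0.4554, 0.0391, 0.1698]
orientation: [-180.0, 0.0, -93.2]
force: [0.4, 0.4, 0.4]
opening: 0.0115
gripper_force: 30.0
```

Request:
send_rows --deltas '[[[0.035, -0.002, 0], 0], [[0.07, -0.004, 0], 0], [[0.105, -0.006, 0], 0], [[0.14, -0.008, 0], 0], [[0.175, -0.01, 0], 0]]'

```text
clock: 38.57
tool_pos: [0.4554, -0.1012, 0.1698]
orientation: [-180.0, 0.0, -93.3]
force: [0.7, -0.3, -0.9]
opening: 0.0118
gripper_force: 30.0
```

Request:
send_rows --deltas '[[[0.019, -0.023, 0], 0], [[0.037, -0.045, 0], 0], [[0.056, -0.068, 0], 0], [[0.074, -0.09, 0], 0], [[0.093, -0.113, 0], 0]]'

```text
clock: 38.98
tool_pos: [0.5422, -0.1803, 0.1694]
orientation: [180.0, 0.0, -93.3]
force: [-0.9, 1.1, 0.1]
opening: 0.0113
gripper_force: 30.0
```

Request:
send_rows --deltas '[[[0.019, -0.023, 0], 0], [[0.037, -0.045, 0], 0], [[0.056, -0.068, 0], 0], [[0.074, -0.09, 0], 0], [[0.093, -0.113, 0], 0]]'

```text
clock: 39.4
tool_pos: [0.6283, -0.2596, 0.1692]
orientation: [179.9, 0.0, -93.3]
force: [-0.3, 0.2, -0.7]
opening: 0.0116
gripper_force: 30.0
```

Request:
send_rows --deltas '[[[0, 0, 0], 0], [[0, 0, 0], 0], [[0, 0, 0], 0], [[0, 0, 0], 0], [[0, 0, 0], 0]]'

```text
clock: 39.82
tool_pos: [0.6273, -0.2582, 0.17]
orientation: [-180.0, 0.0, -93.2]
force: [-0.1, 0.2, -1.0]
opening: 0.0115
gripper_force: 30.0
```

```bash
python3 plan.py 0.628,-0.2597,0.08,-93.3;python3 - <<'E'
from h import *
t=ctrl.snapshot("top");s=ctrl.snapshot("side")
a=t["color"][70:270,240:520,::-1];b=s["color"][120:320,220:500,::-1]
cv2.imwrite("pics/h7.png",cv2.resize(np.hstack([a,b]),None,fx=1.42,fy=1.42,interpolation=cv2.INTER_CUBIC))
E
```

```text
now [ 0.6273 -0.2582  0.17  ] -93.2 rp [-180.    0.] t 39.8 open 0.011 j6 3
-> 0.628,-0.2597,0.08,-93.3
   call end [0.002, -0.001, 0.113] 0.001
```

View pics/h7.png

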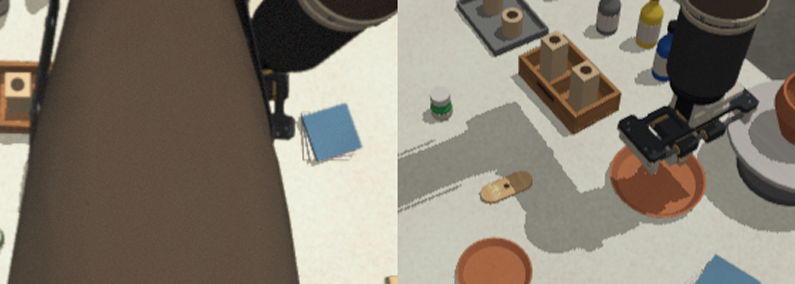

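Stilt held over the dish (right panel about (655,165)). The banding wheel behind it is close to the gripper body, so I'll check clearance first.

```bash
python3 - <<'E'
from h import *
t=ctrl.snapshot("top");s=ctrl.snapshot("side")
for z in(.04,.06,.08,.1,.12,.14,.16): print(z,back(t,(436,43),z).round(3),back(s,(502,215),z).round(3),"near edge",back(t,(436,92),z).round(3), "left", back(t,(386,43),z).round(3))
E
```

```text
0.04 [ 0.846 -0.352] [ 0.86  -0.312] near edge [ 0.734 -0.348] left [ 0.845 -0.241]
0.06 [ 0.835 -0.344] [ 0.844 -0.319] near edge [ 0.725 -0.34 ] left [ 0.834 -0.235]
0.08 [ 0.824 -0.336] [ 0.827 -0.326] near edge [ 0.717 -0.332] left [ 0.823 -0.23 ]
0.1 [ 0.813 -0.328] [ 0.811 -0.333] near edge [ 0.709 -0.324] left [ 0.812 -0.224]
0.12 [ 0.802 -0.32 ] [ 0.794 -0.34 ] near edge [ 0.7   -0.316] left [ 0.801 -0.219]
0.14 [ 0.791 -0.311] [ 0.778 -0.347] near edge [ 0.692 -0.307] left [ 0.79  -0.213]
0.16 [ 0.78  -0.303] [ 0.761 -0.354] near edge [ 0.683 -0.299] left [ 0.779 -0.207]
```

The wheel's disc is at about (0.815,-0.33), radius 0.105, z 0.095, and would meet the gripper body's end at this yaw. I'll turn to yaw -28 while high, which points the long axis away from the wheel.

```bash
python3 plan.py 0.653,-0.2454,0.17,-28 0.653,-0.2454,0.085,-28
```

```text
now [ 0.6277 -0.2584  0.1701] -93.2 rp [-180.    0.] t 40.0 open 0.012 j6 3
-> 0.653,-0.2454,0.17,-28
   call end [-0.006, -0.01, 0.0] -0.242
   call end [-0.002, -0.012, 0.0] -0.242
   call end [0.003, -0.012, 0.0] -0.242
-> 0.653,-0.2454,0.085,-28
   call end [0.0, -0.0, 0.106] -0.0
```

Request:
send_rows --deltas '[[[-0.001, -0.002, 0], -0.048], [[-0.002, -0.004, 0], -0.097], [[-0.004, -0.006, 0], -0.145], [[-0.005, -0.008, 0], -0.194], [[-0.006, -0.01, 0], -0.242]]'

```text
clock: 40.43
tool_pos: [0.6361, -0.2542, 0.17]
orientation: [-180.0, -0.0, -71.3]
force: [0.3, 0.2, 0.1]
opening: 0.0119
gripper_force: 30.0
```

Request:
send_rows --deltas '[[[0, -0.002, 0], -0.048], [[-0.001, -0.005, 0], -0.097], [[-0.001, -0.007, 0], -0.145], [[-0.002, -0.01, 0], -0.194], [[-0.002, -0.012, 0], -0.242]]'

```text
clock: 40.85
tool_pos: [0.6448, -0.2496, 0.17]
orientation: [-180.0, -0.0, -49.5]
force: [0.1, -0.5, 0.2]
opening: 0.0116
gripper_force: 30.0
```

Request:
send_rows --deltas '[[[0.001, -0.002, 0], -0.048], [[0.001, -0.005, 0], -0.097], [[0.002, -0.007, 0], -0.145], [[0.002, -0.01, 0], -0.194], [[0.003, -0.012, 0], -0.242]]'

```text
clock: 41.27
tool_pos: [0.6536, -0.2452, 0.17]
orientation: [-180.0, -0.0, -27.7]
force: [-0.2, 0.5, -0.6]
opening: 0.0117
gripper_force: 30.0
```

Request:
send_rows --deltas '[[[0, 0, 0.02], 0], [[0, 0, 0.04], 0], [[0, 0, 0.06], 0], [[0, 0, 0.08], 0], [[0, 0, 0.1], 0]]'

```text
clock: 41.68
tool_pos: [0.6535, -0.2453, 0.0893]
orientation: [-180.0, -0.0, -27.9]
force: [-0.9, 0.6, 0.4]
opening: 0.0116
gripper_force: 30.0
```

Request:
send_rows --deltas '[[[0, 0, 0], 0], [[0, 0, 0], 0], [[0, 0, 0], 0], [[0, 0, 0], 0], [[0, 0, 0], 0]]'

```text
clock: 42.1
tool_pos: [0.6543, -0.2456, 0.0912]
orientation: [-180.0, -0.1, -27.9]
force: [-0.5, -0.4, -0.1]
opening: 0.0118
gripper_force: 30.0
```

```bash
python3 plan.py 0.653,-0.2454,0.074,-28;python3 - <<'E'
from h import *
t=ctrl.snapshot("top");s=ctrl.snapshot("side")
a=t["color"][30:230,300:580,::-1];b=s["color"][150:350,280:560,::-1]
cv2.imwrite("pics/h8.png",cv2.resize(np.hstack([a,b]),None,fx=1.42,fy=1.42,interpolation=cv2.INTER_CUBIC))
E
```

```text
now [ 0.6543 -0.2456  0.0912] -27.9 rp [-1.8e+02 -1.0e-01] t 42.1 open 0.012 j6 67
-> 0.653,-0.2454,0.074,-28
   call end [-0.001, 0.001, 0.021] 0.001
```

View pics/h8.png

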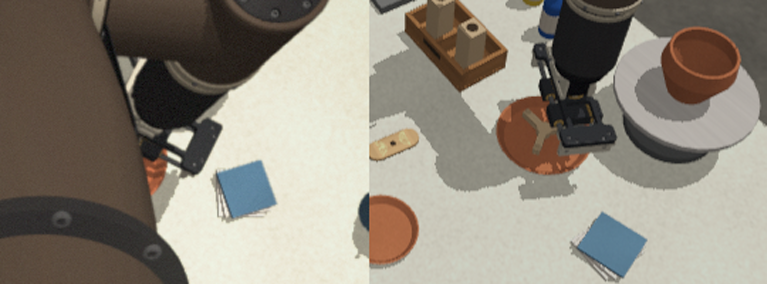

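The gripper now clears the wheel, and the stilt hovers in the middle of the dish (right panel (540,125)). Lowering.

Request:
send_rows --deltas '[[[-0.001, 0, 0.005], 0], [[-0.001, 0, 0.01], 0], [[-0.001, 0, 0.015], 0], [[-0.001, 0, 0.019], 0], [[-0.001, 0, 0.019], 0]]'

```text
clock: 42.62
tool_pos: [0.6527, -0.2451, 0.0742]
orientation: [180.0, 0.0, -27.9]
force: [-0.4, -1.0, 0.0]
opening: 0.0118
gripper_force: 30.0
```

Request:
send_rows --deltas '[[[0, 0, 0.001], 0], [[0, 0, 0.001], 0], [[0, 0, 0.001], 0], [[0, 0, 0.001], 0], [[0, 0, 0.001], 0]]'

```text
clock: 43.03
tool_pos: [0.6528, -0.2451, 0.0741]
orientation: [180.0, 0.0, -27.9]
force: [-2.7, 0.6, 5.6]
opening: 0.0118
gripper_force: 30.0
```

Request:
send_rows --deltas '[[[0, 0, 0.001], 0], [[0, 0, 0.001], 0], [[0, 0, 0.001], 0], [[0, 0, 0.001], 0], [[0, 0, 0.001], 0]]'

```text
clock: 43.45
tool_pos: [0.6528, -0.2451, 0.0741]
orientation: [180.0, -0.0, -27.9]
force: [-4.6, 2.5, 10.5]
opening: 0.0117
gripper_force: 30.0
```

In contact. Releasing to a narrow opening and retreating.

Request:
send_rows --deltas '[[[0, 0, -0.001], 0], [[0, 0, -0.001], 0], [[0, 0, -0.001], 0], [[0, 0, -0.001], 0], [[0, 0, -0.001], 0]]' --gripper 0.35

```text
clock: 43.87
tool_pos: [0.6527, -0.2451, 0.0733]
orientation: [180.0, 0.0, -27.9]
force: [0.3, -0.6, 0.2]
opening: 0.0302
gripper_force: 0.0
```

Request:
send_rows --deltas '[[[0, 0, -0.005], 0], [[0, 0, -0.02], 0], [[0, 0, -0.05], 0], [[0, 0, -0.09], 0], [[0, 0, -0.13], 0]]'

```text
clock: 44.28
tool_pos: [0.6525, -0.2452, 0.1793]
orientation: [180.0, 0.1, -27.9]
force: [0.1, 0.0, -0.4]
opening: 0.0308
gripper_force: 0.0
```

```bash
python3 plan.py 0.5,-0.26,0.3,-28,160 0.4,-0.4,0.3,-28,160
```

```text
now [ 0.6525 -0.2452  0.1793] -27.9 rp [1.8e+02 1.0e-01] t 44.3 open 0.031 j6 67
-> 0.5,-0.26,0.3,-28,160
   call end [-0.08, 0.053, -0.075] 0.0
   call end [-0.08, 0.053, -0.075] 0.0
-> 0.4,-0.4,0.3,-28,160
   call end [-0.014, 0.107, -0.0] -0.0
   call end [-0.014, 0.107, -0.0] -0.0
```

Request:
send_rows --deltas '[[[-0.016, 0.011, -0.015], 0], [[-0.032, 0.021, -0.03], 0], [[-0.048, 0.032, -0.045], 0], [[-0.064, 0.042, -0.06], 0], [[-0.08, 0.053, -0.075], 0]]'

```text
clock: 44.7
tool_pos: [0.5758, -0.2526, 0.2397]
orientation: [-180.0, -0.1, -27.9]
force: [0.2, -0.5, 0.2]
opening: 0.0307
gripper_force: 0.0
```

Request:
send_rows --deltas '[[[-0.016, 0.011, -0.015], 0], [[-0.032, 0.021, -0.03], 0], [[-0.048, 0.032, -0.045], 0], [[-0.064, 0.042, -0.06], 0], [[-0.08, 0.053, -0.075], 0]]'

```text
clock: 45.12
tool_pos: [0.4992, -0.2601, 0.2996]
orientation: [-180.0, -0.1, -27.9]
force: [0.3, -0.1, 1.1]
opening: 0.0305
gripper_force: 0.0
```

Request:
send_rows --deltas '[[[-0.003, 0.021, 0], 0], [[-0.006, 0.043, 0], 0], [[-0.008, 0.064, 0], 0], [[-0.011, 0.086, 0], 0], [[-0.014, 0.107, 0], 0]]'

```text
clock: 45.53
tool_pos: [0.4494, -0.3311, 0.2992]
orientation: [-180.0, -0.1, -27.9]
force: [-0.6, 0.0, 0.1]
opening: 0.0307
gripper_force: 0.0
```

Request:
send_rows --deltas '[[[-0.003, 0.021, 0], 0], [[-0.006, 0.043, 0], 0], [[-0.008, 0.064, 0], 0], [[-0.011, 0.086, 0], 0], [[-0.014, 0.107, 0], 0]]'

```text
clock: 45.95
tool_pos: [0.3994, -0.4016, 0.2991]
orientation: [180.0, -0.1, -27.9]
force: [0.6, 0.3, 0.3]
opening: 0.0306
gripper_force: 0.0
```

```bash
python3 - <<'E'
from h import *
t=ctrl.snapshot("top");s=ctrl.snapshot("side")
a=t["color"][80:280,130:430,::-1];b=s["color"][90:290,200:450,::-1]
cv2.imwrite("pics/h9.png",cv2.resize(np.hstack([a,b]),None,fx=1.42,fy=1.42,interpolation=cv2.INTER_CUBIC))
for v in([t],[s]):
  for n,w,z in(("glaze_jar",(.4166,.0912),.027),("rib",(.42,-.1027),.004),("stilt",(.629,-.233),.012),("dish",(.629,-.233),.01)):
    r=find(n,v,np.array(w),z,np.radians(range(0,180,15))); print(n,r and r[0].round(4))
E
```

```text
glaze_jar None
rib None
stilt [ 0.629  -0.2329  1.5996]
dish [ 0.63   -0.2329  1.9857]
glaze_jar [0.4142 0.0919 2.0674]
rib [ 0.4184 -0.1037 -0.1465]
stilt None
dish None
```

View pics/h9.png

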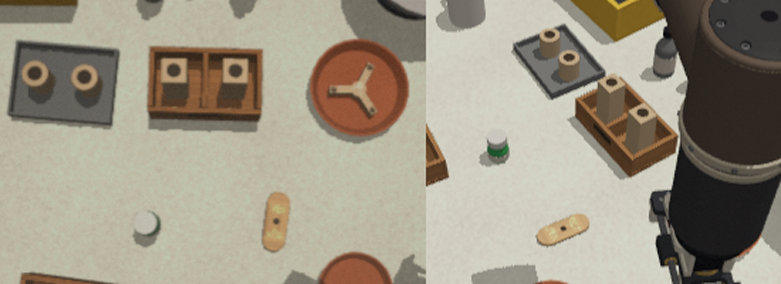

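The picture shows everything in place: round posts at (36,73) and (85,76), square posts at (173,70) and (235,70), and the stilt centred in the dish at (357,90). The jar (147,222) and rib (276,220) have not moved.

```bash
python3 -c "
from plant import ctrl
print(ctrl.close_job())"
```

```text
the job is handed in; nothing more can be done
None
```

I handed the job in at about 46 s of the 122 s allowed: both square posts stand in the crate bays, both round posts stand in the tray, the stilt lies in the middle of the larger dish, and the jar and rib are where they were.

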